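# Draw the next packing plate from the magazine

### The job

Push the magazine's black pusher handle fully in so that the bottom plate starts out of the mouth, let the handle spring back, then pull that plate out by its end so that the other three drop down flat inside the magazine. Lay the plate flat on the setting stand, slide it until its end bears firmly on the end stop, then until its long edge bears firmly on the side stop (a firm touch, no shoving), and let go with it up against both. Do not lift the other plates, and leave the height block, tape roll and jar where they stand.

Things in the scene. Friction and masses are not known exactly. Their poses are not given: they have to be found in the camera images.
- magazine: Plate magazine fixed to the bench: steel base 64 mm wide (x), 124 mm long (y), floor 24 mm above the bench, dark steel cheeks up to 62 mm round four plates lying in a stack. Origin: centre of underside, z up. Mouth at local -y, pusher at local +y with a tail 34 mm wide, 16 mm high under it to y = +156 mm. A foot 100 x 70 x 8 mm lies under the middle.
- mouth (a point): Middle of the magazine's mouth on its outer end face, at floor height (local x 0, y -62, z 24 mm of the magazine; axes parallel to it). The gap is 13 mm high and lets only the bottom plate out, towards local -y; the cheeks stop the plates above. In front of it there is only open bench, 24 mm below.
- pusher (a joint): Travel of the sprung pusher in m: 0 = out (rest), 0.050 = fully in at its stop, moving towards local -y of the magazine. Spring 2 N at rest to 6 N fully in, plus a few N of stack friction; it returns by itself when let go. After 4 mm of free travel its 8 mm blade pushes only the bottom plate, which ends about 34 mm out of the mouth.
- pusher_grip (a point): On the centre line of the pusher's black upright handle, 62 mm above the bench; at rest at local y = +134 mm of the magazine, axes parallel to it. The handle is 26 mm wide (x), 14 mm thick (y), from 20 to 80 mm above the bench, and moves with the pusher.
- plate_1_center (a point): The bottom plate of the stack: bare aluminium plate, 50 x 100 x 10 mm (x, y, z), loose, about 0.13 kg; the point is its centre, y along its length, z up (local y parallel to the magazine's at the start, centre 29 mm above the bench).
- plate_2_center (a point): Second plate from the bottom: bare aluminium plate, 50 x 100 x 10 mm (x, y, z), loose, about 0.13 kg; the point is its centre, y along its length, z up. It must end as the lowest, centre 29 mm above the bench.
- plate_3_center (a point): Third plate from the bottom: bare aluminium plate, 50 x 100 x 10 mm (x, y, z), loose, about 0.13 kg; the point is its centre, y along its length, z up. It must end with its centre 39 mm above the bench.
- plate_4_center (a point): Top plate: bare aluminium plate, 50 x 100 x 10 mm (x, y, z), loose, about 0.13 kg; the point is its centre, y along its length, z up. It must end with its centre 49 mm above the bench.
- stand: Setting stand fixed to the bench: steel rest 26 mm wide (x), 104 mm long (y), top 30 mm above the bench, on a flange 74 x 120 x 6 mm. Origin: centre of underside, z up. End stop: face at local y = +50 mm, looks to -y. Side stop: face at local x = +25 mm, looks to -x, only from y = +8 to +48 mm. Both stand 8 mm above the rest.
- stand_top (a point): Point on top of the stand's rest, 30 mm above the bench, straight above the stand's origin, axes parallel to it. A plate against both stops lies centred on it, its length along local y, its centre 5 mm higher, and overhangs the rest by 12 mm along both long sides.
- end_stop: End stop of the stand: upright steel bar 26 x 7 mm (x, y), from 6 to 38 mm above the bench; origin: centre of its underside, at local x 0, y +53.5 mm of the stand. Its face 3.5 mm to -y of that takes the plate's end. Rigid.
- side_stop: Side stop of the stand: upright steel bar 7 x 40 mm (x, y), from 6 to 38 mm above the bench; origin: centre of its underside, at local x +28.5, y +28 mm of the stand. Its face 3.5 mm to -x of that takes the plate's long edge. Rigid.
- height_block_center (a point): Bystander: brown wooden block 40 x 50 x 85 mm, upright; its centre.
- masking_tape_center (a point): Bystander: roll of masking tape lying flat, 96 mm across, 25 mm high; its centre.
- frit_jar_center (a point): Bystander: small glass jar with a dark lid, 44 mm across, 105 mm high, upright; its centre.
Things that resemble listed ones, but are neither listed nor needed, are in the scene too. Leave any pink look-alike of the part that bears plate_4_center alone.

How it is judged:
On the way, in this order (a step that is already met when the one before it is completed fails the run):
1. the pusher is pushed fully in and the bottom plate starts out of the mouth, still under the stack (value of joint pusher above 0.046 m and y of plate_1_center in the frame of magazine between -0.08 and -0.04 m).
2. the pusher is back, the bottom plate is right out of the magazine, and the other three have dropped flat by one thickness inside it (value of joint pusher below 0.006 m and y of plate_1_center in the frame of magazine below -0.1 m and z of plate_2_center in the frame of magazine between 0.0255 and 0.0325 m and y of plate_2_center in the frame of magazine between -0.008 and 0.008 m and angle between each of plate_2_center, plate_3_center, plate_4_center's own z axis and vertical below 0.06 rad and z of plate_3_center in the frame of magazine between 0.0355 and 0.0425 m and y of plate_3_center in the frame of magazine between -0.008 and 0.008 m and z of plate_4_center in the frame of magazine between 0.0455 and 0.0525 m and y of plate_4_center in the frame of magazine between -0.008 and 0.008 m), for 0.2 s.
3. the plate is pressed against the end stop with 4 N or more (contact force between plate_1 and end_stop above 4 N).
4. then it is pressed against the side stop with 4 N or more (contact force between plate_1 and side_stop above 4 N).
At the end, for the whole second after the job is handed in: The former bottom plate lies flat on the stand against both stops (centre within 3 mm of touching both, turned under 3 degrees); the other three lie flat in the magazine, each 10 mm lower than before, within 8 mm along it; the pusher is out (x of plate_1_center in the frame of stand between -0.003 and 0.003 m and y of plate_1_center in the frame of stand between -0.003 and 0.003 m and z of plate_1_center in the frame of stand between 0.032 and 0.038 m and angle between plate_1_center's own z axis and vertical below 0.05 rad and angle between the y axis of plate_1_center and the y axis of stand, either way round below 0.05 rad and z of plate_2_center in the frame of magazine between 0.0255 and 0.0325 m and y of plate_2_center in the frame of magazine between -0.008 and 0.008 m and angle between each of plate_2_center, plate_3_center, plate_4_center's own z axis and vertical below 0.06 rad and z of plate_3_center in the frame of magazine between 0.0355 and 0.0425 m and y of plate_3_center in the frame of magazine between -0.008 and 0.008 m and z of plate_4_center in the frame of magazine between 0.0455 and 0.0525 m and y of plate_4_center in the frame of magazine between -0.008 and 0.008 m and value of joint pusher below 0.006 m).
It fails at once if the other plates are lifted (z of plate_2_center in the frame of magazine above 0.051 m or z of plate_3_center in the frame of magazine above 0.061 m or z of plate_4_center in the frame of magazine above 0.071 m).
It fails at once if a stop is pressed with more than 40 N (contact force between plate_1 and end_stop above 40 N or contact force between plate_1 and side_stop above 40 N).
It fails at once if the wooden height block is knocked more than 20 mm (distance of height_block_center from where it was at the start of the episode above 0.02 m).
It fails at once if the roll of masking tape is knocked more than 20 mm (distance of masking_tape_center from where it was at the start of the episode above 0.02 m).
It fails at once if the jar is knocked more than 20 mm (distance of frit_jar_center from where it was at the start of the episode above 0.02 m).
It also fails if it takes over 45 s, if anything falls off the work surface, if the arm or the gripper's body presses on something with over 40 N, if the wrist force passes 120 N, or if a joint passes its speed limit or range.

### The arm

A 6-joint arm with a two-finger parallel gripper is mounted at the origin on a cart in front of the work surface, level with it; the furniture and walls round the work are solid. World frame = base frame: x ahead of the robot, y to its left, z up, the work surface at z = 0. Lengths are in m, angles in rad, forces in N, time in s.
With the tool pointing down it reaches from about 0.35 to 0.975 m from the base axis. Payload 4.9 kg.
Tool frame: the origin (TCP) lies at the very end of the fingers, on their centre line; the grasp point (between the pads) lies 19 mm behind it; z points along the fingers, x is the direction in which the jaws open and shut, and the axes are right-handed (so a half turn about z gives the same grasp; the last joint's range is limited). The gripper opens to 85 mm and grips with 20 to 120 N. Pads are 22 mm wide; open, the fingers measure 114 mm over their backs; the gripper's body (76 mm by 85 mm) begins 54 mm behind the grasp point. The pads swing forward as they close: fully open they stand 13 mm farther back than shut.
Start: joints at [-1.273, 0.053, 1.613, -0, 1.476, -0.119], TCP at [0.253, -0.571, 0.231] pointing down, gripper open.
Joint ranges: [-3.01, 3.01], [-1.01, 2.22], [0.06, 2.58], [-1.02, 4.17], [0.09, 2.62], [-3.14, 3.14]. Speed limits (rad/s): [2.57, 2.57, 3.14, 3.14, 3.14, 3.14].

### API

Orientations are given as a rotation vector (axis times angle).
In Python, from station import readout, viewer, ctrl, nets gives the robot as it stands. The module is installed in compiled form; this text tells all that it offers.
- The arm moves only by the tool step_arm, never from a script. Its argument "moves" is a list that holds one entry, the list of rows, each a list of 4 numbers: the shift along the world's x, y, z in cm, then the turn about the world's z in rad. In form: [[[dx, dy, dz, yaw], ...]]. A call has 1 to 10 rows; each row shifts and turns the commanded pose from where the row before left it; what a row does not reach is not made up. A row lasts 1/12 s, in which the tool goes at most 41.7 mm and 7.16 degrees, less where a joint would pass 70% of its speed; a pose out of reach is approached as far as the arm can. A call is refused whole if a number of a shift passes 4.17 or a number of a turn 0.125, either way. A call with a gripper value outside its range is refused whole. "grip" is the closure, from 0 (fully open) to 1 (shut), set as the call begins (left out, the last holds). The fingers move at their own pace and stop on an object; "squeeze" is the grip in N (left out, the last holds). Time passes only in rows, so rows that do not move let the fingers close. It gives the time, the measured TCP pose, the force and the opening at its end, in the units of the state.
- readout.get_obs(): the state, without advancing time (a new reading comes with each control period).
- viewer.get_image(name): name is "scene" or "side" or "wrist"; returns the picture (384x512x3 uint8, blue, green, red); there is no depth.
- viewer.calibration(name): a dict with "camera_matrix" (3x3 intrinsics, pixels), "R" (3x3) and "t" (3): a world point X has camera coordinates R X + t. Camera axes: x right, y down, z forward; pixel columns grow to the right and rows downward; lengths in m; the calibration is good to about 2 mm. The wrist camera is an equidistant fisheye: a pixel r from the principal point sees the ray r / f radians off the axis. A picture is of the moment at which its call begins: read the wrist's pose just before it. calibration takes no time and is no camera call; for the wrist camera it gives the pose at the moment of the call.
- ctrl.finish_job(): hands the job in, once; it reports no verdict.
Trained networks look in the newest picture that a camera, given by its name, has taken for a name from the list of things; names that differ only in an ending like _2 or _b are one class to them, and where a whole thing is asked for, a point or a joint stands for the part that bears it (a point fixed in the world has none). Each returns a list of dicts, best first, with "confidence" (0 to 1); they miss things now and then, are a little off and sometimes report something else, mostly with a low value. They report only what shows in the picture. A call takes as long as a camera call. They do not tell look-alikes from the thing itself.
- nets.masks_of(camera, thing): "region" (384x512 bool, what is visible of it) and "box" ([left, top, right, bottom] in pixels, round what is visible of it).
- nets.pinpoint(camera, thing): "at" ([column, row] in pixels: a listed point, or the origin of a listed thing).
The state is a dict: "t": time; "q": joint angles; "dq": joint speeds; "effort": joint torques, N m; "tool_pos": TCP position; "tool_rot": TCP orientation; "contact_force": force on the tool from outside, world axes, zero at the start; "wrist_torque": the same for the moment, N m; "opening": finger opening in m.
Only numpy, scipy, OpenCV 4.12 (cv2) and the standard library are available. Lean on these libraries where they do the work, as an engineer would, in place of code of your own. Each camera call takes 0.05 s, during which the arm holds its last target. There are 200 camera calls.

## Working session

There is one attempt and no reset: what is moved stays moved. The work goes in short steps, Python scripts to look and compute and a tool call to move; the robot and the scene stay as the last step left them, time stands still between calls to the robot, and variables do not carry over. Pictures are saved under pics/ and viewed, about 8 in all and at most 12, crops included, and the job is handed in when it is done.

Besides the shell and the picture viewer there is one more tool, called after ">>>" as name([rows], argument=value, ...), one row to a line, values as JSON. step_arm: Moves the arm, as the interface text tells. Its arguments: {"type":"object","properties":{"moves":{"type":"array","items":{"type":"array","items":{"type":"array","items":{"type":"number"}}}},"grip":{"type":"number"},"squeeze":{"type":"number"}},"required":["moves"]}

```bash
mkdir -p pics
cat > h.py <<'E'
import numpy as np, cv2
from station import readout, viewer, ctrl, nets
def ray(cam,px,cal=None):
    c=cal or viewer.calibration(cam);K=np.array(c["camera_matrix"]);R=np.array(c["R"]);t=np.array(c["t"]).ravel()
    x=(px[0]-K[0,2])/K[0,0];y=(px[1]-K[1,2])/K[1,1]
    if cam=="wrist":
        r=np.hypot(x,y);d=np.array([np.sin(r)*x/max(r,1e-9),np.sin(r)*y/max(r,1e-9),np.cos(r)])
    else: d=np.array([x,y,1.])
    return -R.T@t, R.T@d
def onz(cam,px,z,cal=None):
    o,d=ray(cam,px,cal);return o+d*(z-o[2])/d[2]
def proj(cam,X,cal=None):
    c=cal or viewer.calibration(cam);K=np.array(c["camera_matrix"]);p=np.array(c["R"])@np.array(X)+np.array(c["t"]).ravel()
    if cam=="wrist":
        th=np.arctan2(np.hypot(p[0],p[1]),p[2]);p2=p[:2]/np.hypot(p[0],p[1])*th
    else: p2=p[:2]/p[2]
    return np.array([K[0,0]*p2[0]+K[0,2],K[1,1]*p2[1]+K[1,2]])
E
python3 - <<'E'
from h import *
a=viewer.get_image("scene");b=viewer.get_image("side")
cv2.imwrite("pics/a.png",a);cv2.imwrite("pics/b.png",b)
Z=dict(magazine=0,mouth=.024,pusher_grip=.062,plate_4_center=.059,stand=0,stand_top=.03,end_stop=0,side_stop=0,height_block_center=.0425,masking_tape_center=.0125,frit_jar_center=.0525)
for c in("scene","side"):
  for n,z in Z.items():
    for r in nets.pinpoint(c,n)[:3]:
      print(c,n,np.round(r["at"],1),round(r["confidence"],2),np.round(onz(c,r["at"],z),3))
print(readout.get_obs())
E
```

```text
scene magazine [266.1 209. ] 0.9 [0.554 0.175 0.   ]
scene mouth [281.7 191.9] 0.7 [0.572 0.09  0.024]
scene mouth [236.5 243.1] 0.29 [0.442 0.381 0.024]
scene pusher_grip [227.4 200.5] 0.74 [0.584 0.299 0.062]
scene plate_4_center [180.5 279.5] 0.8 [0.374 0.582 0.059]
scene plate_4_center [261.5 187.2] 0.76 [0.588 0.163 0.059]
scene stand [292.2 219.1] 0.77 [0.457 0.16  0.   ]
scene stand [291.6 208.1] 0.45 [0.505 0.113 0.   ]
scene stand_top [294.1 208.8] 0.82 [0.46  0.151 0.03 ]
scene side_stop [295.7 221.7] 0.21 [0.44  0.163 0.   ]
scene height_block_center [217.2 185.4] 0.71 [0.721 0.236 0.042]
scene masking_tape_center [283.9 164.1] 0.64 [ 0.755 -0.106  0.012]
scene masking_tape_center [226.5 201.1] 0.18 [0.659 0.247 0.012]
scene frit_jar_center [236.9 244.6] 0.57 [0.402 0.411 0.052]
side magazine [266.2 216.5] 0.78 [0.569 0.148 0.   ]
side magazine [269.4 205.8] 0.58 [0.575 0.046 0.   ]
side mouth [269.1 205.7] 0.72 [0.565 0.109 0.024]
side mouth [253.1 216.8] 0.45 [0.599 0.217 0.024]
side plate_4_center [265.8 199.3] 0.7 [0.57  0.145 0.059]
side plate_4_center [288.9 276.1] 0
[... 468 characters left out ...]
6 [0.447 0.273 0.052]
{'t': 1.2, 'q': array([-1.27302413e+00,  5.27083183e-02,  1.61288173e+00, -5.39120847e-06,
        1.47600277e+00, -1.19011353e-01]), 'dq': array([ 5.40343958e-04, -7.21712316e-04,  3.69470948e-04,  9.74812864e-05,
        5.55699314e-04, -1.03009350e-03]), 'effort': array([-1.17439031e-03, -3.93683660e+01, -3.70464242e+01, -1.36820136e-04,
        5.94117537e-04, -1.58401821e-05]), 'tool_pos': array([ 0.25300239, -0.57148917,  0.23130934]), 'tool_rot': array([ 2.63296421e+00, -1.71379072e+00, -5.60002589e-06]), 'contact_force': array([ 0.42996633,  0.75499761, -0.16783798]), 'wrist_torque': array([ 0.04191453,  0.00855732, -0.0011487 ]), 'opening': 0.08563232666682755}
```

View pics/a.png

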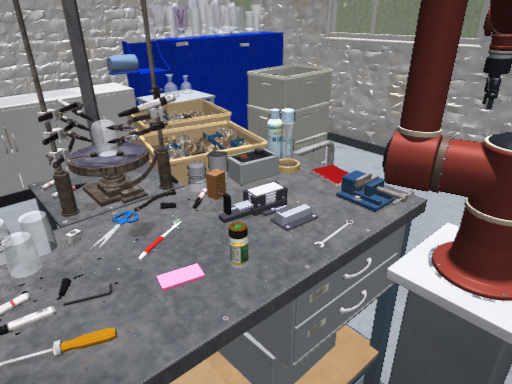

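View pics/b.png

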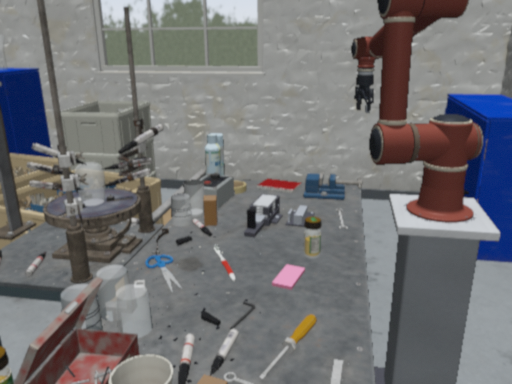

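>>> step_arm([
  [[1.2, 3.6, 1.2, 0.058], [1.2, 3.6, 1.2, 0.058], [1.2, 3.6, 1.2, 0.058], [1.2, 3.6, 1.2, 0.058], [1.2, 3.6, 1.2, 0.058], [1.2, 3.6, 1.2, 0.058], [1.2, 3.6, 1.2, 0.058], [1.2, 3.6, 1.2, 0.058], [1.2, 3.6, 1.2, 0.058], [1.2, 3.6, 1.2, 0.058]],
])

```text
t: 2.03
tool_pos: [0.3731, -0.2097, 0.3522]
tool_rot: [3.014, -0.886, 0.002]
contact_force: [1.3, 0.7, 0.5]
opening: 0.0849
```

>>> step_arm([
  [[1.2, 3.6, 0, 0.058], [1.2, 3.6, 0, 0.058], [1.2, 3.6, 0, 0.058], [1.2, 3.6, 0, 0.058], [1.2, 3.6, 0, 0.058], [1.2, 3.6, 0, 0.058], [1.2, 3.6, 0, 0.058], [1.2, 3.6, 0, 0.058], [1.2, 3.6, 0, 0.058], [0, 0, 0, 0]],
])

```text
t: 2.87
tool_pos: [0.4815, 0.1177, 0.3508]
tool_rot: [-3.138, 0.068, 0.001]
contact_force: [-0.4, 0.1, -0.1]
opening: 0.0855
```

Run:
```python
from h import *
c=viewer.calibration("wrist");a=viewer.get_image("wrist")
cv2.imwrite("pics/w1.png",cv2.resize(a,(800,600)))
import pickle;pickle.dump(c,open("c1.pkl","wb"));cv2.imwrite("pics/w1raw.png",a)
print(c,readout.get_obs()["tool_pos"])
Z=dict(magazine=0,mouth=.024,pusher_grip=.062,plate_4_center=.059,plate_1_center=.029,stand=0,stand_top=.03,end_stop=0,side_stop=0,height_block_center=.0425,masking_tape_center=.0125,frit_jar_center=.0525)
for n,z in Z.items():
    for r in nets.pinpoint("wrist",n)[:3]:
      print(n,np.round(r["at"],1),round(r["confidence"],2),np.round(onz("wrist",r["at"],z,c),4))
```

```text
{'camera_matrix': array([[297.31863964,   0.        , 257.53070944],
       [  0.        , 297.31863964, 192.30881595],
       [  0.        ,   0.        ,   1.        ]]), 'R': array([[ 9.99097866e-01, -4.24608416e-02, -7.28310912e-04],
       [-4.07588329e-02, -9.63582987e-01,  2.64284969e-01],
       [-1.19235502e-02, -2.64016863e-01, -9.64444361e-01]]), 't': array([-0.47587895,  0.0667781 ,  0.52991437])} [0.48108073 0.11520799 0.3508704 ]
magazine [316.7 124.3] 0.72 [0.5819 0.1623 0.    ]
magazine [310.9 124.2] 0.62 [0.572  0.1626 0.    ]
mouth [307.6 162.9] 0.93 [0.5614 0.1013 0.024 ]
pusher_grip [325.   38.2] 0.68 [0.5871 0.2942 0.062 ]
plate_4_center [314.9 123.9] 0.95 [0.5675 0.1655 0.059 ]
stand [238.3 132.9] 0.95 [0.4509 0.1522 0.    ]
stand_top [240.8 131.6] 0.87 [0.457  0.1559 0.03  ]
end_stop [242.6  98.3] 0.47 [0.4608 0.2093 0.    ]
end_stop [326.6  35.4] 0.45 [0.605  0.3152 0.    ]
side_stop [256.8 115. ] 0.67 [0.4828 0.1804 0.    ]
height_block_center [411.   81.1] 0.81 [0.7369 0.238  0.0425]
masking_tape_center [389.8 260.5] 0.75 [ 0.7324 -0.0974  0.0125]
```

View pics/w1.png

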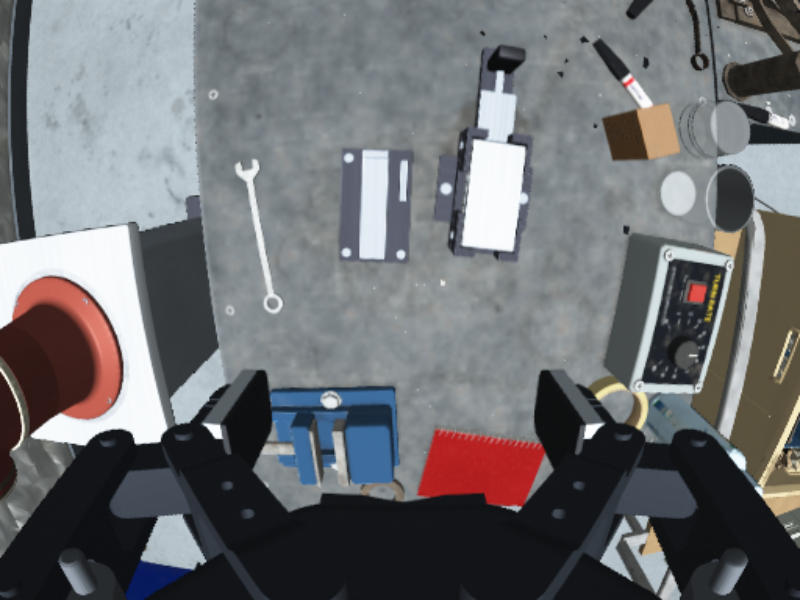

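```bash
cat >> h.py <<'E'
def rect(img,cal,x0,x1,y0,y1,z,s,cam="wrist"):
    """top-down view at height z; s px/mm; col grows with x, row grows with -y"""
    W=int((x1-x0)*1e3*s);H=int((y1-y0)*1e3*s)
    c,r=np.meshgrid(np.arange(W),np.arange(H))
    X=np.stack([x0+(c+.5)/s/1e3,y1-(r+.5)/s/1e3,np.full(c.shape,z)],-1).reshape(-1,3)
    K=np.array(cal["camera_matrix"]);p=X@np.array(cal["R"]).T+np.array(cal["t"]).ravel()
    if cam=="wrist":
        h=np.hypot(p[:,0],p[:,1]);q=p[:,:2]/h[:,None]*np.arctan2(h,p[:,2])[:,None]
    else: q=p[:,:2]/p[:,2:]
    m=(q*[K[0,0],K[1,1]]+[K[0,2],K[1,2]]).astype(np.float32).reshape(H,W,2)
    return cv2.remap(img,m[...,0],m[...,1],cv2.INTER_CUBIC)
def bright(im,x0,y1,s,th,amin=1000):
    g=cv2.cvtColor(im,cv2.COLOR_BGR2GRAY)
    cs,_=cv2.findContours((g>th).astype(np.uint8),cv2.RETR_EXTERNAL,cv2.CHAIN_APPROX_NONE)
    for c in sorted(cs,key=cv2.contourArea,reverse=True)[:3]:
        if cv2.contourArea(c)<amin: continue
        (cx,cy),(w,h),a=cv2.minAreaRect(c);b=cv2.boxPoints(cv2.minAreaRect(c))
        e=max([b[1]-b[0],b[2]-b[1]],key=np.linalg.norm);yaw=np.arctan2(-e[1],e[0])%np.pi-np.pi/2
        print("rect c",np.round([x0+cx/s/1e3,y1-cy/s/1e3],4),"size mm",np.round([w/s,h/s],1),"yaw of long axis from +y",round(yaw,4))
def grid(im,x0,y1,s,step=20):
    H,W=im.shape[:2]
    for mm in range(0,2000,step):
        X=int(np.ceil(x0*1e3/step)*step)+mm;c=int((X-x0*1e3)*s)
        if c<W: cv2.line(im,(c,0),(c,H),(0,255,255),1);cv2.putText(im,str(X),(c+1,10),0,.35,(0,0,255),1)
        Y=int(np.floor(y1*1e3/step)*step)-mm;r=int((y1*1e3-Y)*s)
        if r<H: cv2.line(im,(0,r),(W,r),(0,255,255),1);cv2.putText(im,str(Y),(1,r-1),0,.35,(0,0,255),1)
    return im
E
python3 - <<'E'
from h import *
import pickle;c=pickle.load(open("c1.pkl","rb"));a=cv2.imread("pics/w1raw.png")
A=rect(a,c,.40,.52,.07,.25,.03,3);bright(A,.40,.25,3,190)
B=rect(a,c,.51,.65,.07,.35,.064,2);bright(B,.51,.35,2,215)
B2=rect(a,c,.53,.62,.25,.35,.08,2)
o=np.zeros((600,740,3),np.uint8);o[:540,:360]=grid(A,.40,.25,3);o[:560,365:645]=grid(B,.51,.35,2)
cv2.imwrite("pics/r1.png",o)
E
```

```text
rect c [0.4537 0.1576] size mm [ 26. 109.] yaw of long axis from +y -0.0861
rect c [0.4841 0.1804] size mm [ 7.  39.9] yaw of long axis from +y -0.0961
rect c [0.5712 0.1639] size mm [56.9 99.8] yaw of long axis from +y -0.1352
rect c [0.5737 0.2495] size mm [32.7 66. ] yaw of long axis from +y -0.1326Traceback (most recent call last):
  File "<stdin>", line 6, in <module>
ValueError: could not broadcast input array from shape (559,280,3) into shape (560,280,3)
```

Run:
```python
from h import *
import pickle;c=pickle.load(open("c1.pkl","rb"));a=cv2.imread("pics/w1raw.png")
print("cam",-np.array(c["R"]).T@c["t"])
A=rect(a,c,.40,.52,.07,.25,.03,3);B=rect(a,c,.51,.65,.07,.35,.064,2)
o=np.zeros((600,740,3),np.uint8);o[:A.shape[0],:360]=grid(A,.40,.25,3);o[:B.shape[0],365:365+B.shape[1]]=grid(B,.51,.35,2)
cv2.imwrite("pics/r1.png",o)
```

```text
cam [0.4844899  0.18404635 0.49307789]
```

View pics/r1.png

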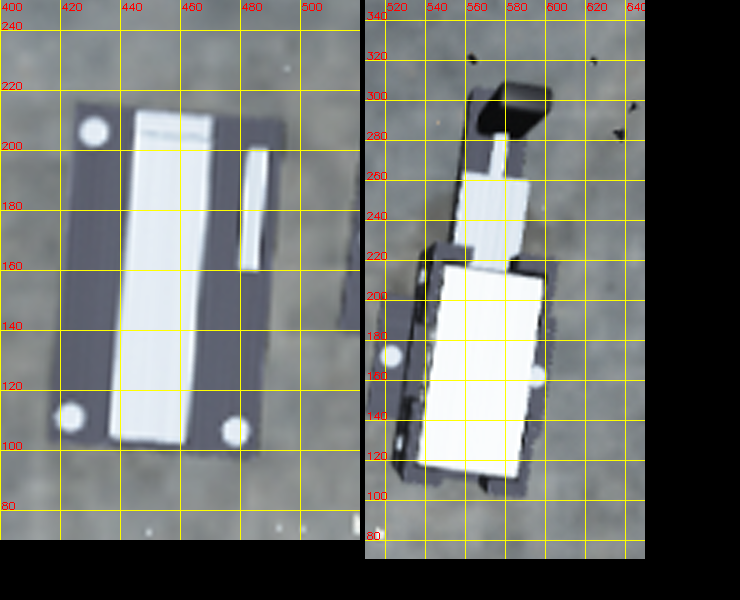

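Run:
```python
from h import *
import pickle;c=pickle.load(open("c1.pkl","rb"));a=cv2.imread("pics/w1raw.png")
K=np.ones((41,41),np.uint8)
s=4
for n,b,z,th,k in(("plate4",(.51,.63,.09,.23),.064,215,101),("stop-side",(.47,.50,.14,.22),.038,190,9),("rest",(.42,.48,.09,.205),.03,190,61)):
    B=rect(a,c,*b,z,s);B=cv2.morphologyEx(B,cv2.MORPH_OPEN,np.ones((k,k),np.uint8));print(n);bright(B,b[0],b[3],s,th)
```

```text
plate4
rect c [0.5681 0.1641] size mm [50.4 99.6] yaw of long axis from +y -0.1369
stop-side
rect c [0.4841 0.1804] size mm [ 6.9 38.9] yaw of long axis from +y -0.097
rest
rect c [0.4535 0.1546] size mm [ 25.9 103.1] yaw of long axis from +y -0.0869
```

>>> step_arm([
  [[1.5, 3, 0, -0.08], [1.5, 3, 0, 0], [1.5, 3, 0, 0], [1.5, 3, 0, 0], [1.5, 3, 0, 0], [1.5, 3, 0, 0], [1, 2, -3, 0], [0, 0, -4, 0], [0, 0, -4, 0], [0, 0, 0, 0]],
], grip=1)

```text
t: 4.35
tool_pos: [0.5762, 0.3109, 0.2293]
tool_rot: [3.127, -0.206, -0.026]
contact_force: [-0.5, -0.9, -3.2]
opening: -0.0
```

>>> step_arm([
  [[0.9, 1.7, 0, 0], [0, 0, -3, 0], [0, 0, -3, 0], [0, 0, -3, 0], [0, 0, 0, 0], [0, 0, 0, 0]],
])

```text
t: 4.85
tool_pos: [0.5896, 0.3291, 0.1512]
tool_rot: [3.134, -0.208, -0.003]
contact_force: [-0.7, 0.9, 0.5]
opening: -0.0003
```

>>> step_arm([
  [[0, 0, -3, 0], [0, 0, -3, 0], [0, 0, -2, 0], [0, 0, -2, 0], [0, 0, 0, 0]],
])

```text
t: 5.27
tool_pos: [0.5895, 0.329, 0.0504]
tool_rot: [3.133, -0.208, -0.004]
contact_force: [-1.1, -0.1, -0.7]
opening: 0.0001
```

Run:
```python
from h import *
c=viewer.calibration("wrist");a=viewer.get_image("wrist");o=readout.get_obs()
cv2.imwrite("pics/w2.png",cv2.resize(a,(640,480)))
print(o["tool_pos"],o["contact_force"],[ (np.round(onz("wrist",r["at"],.062,c),4),round(r["confidence"],2)) for r in nets.pinpoint("wrist","pusher_grip")])
```

```text
[0.59050188 0.32954676 0.0525026 ] [-0.44959139  1.35231028  1.4653396 ] [(array([0.5883, 0.2984, 0.062 ]), 0.73)]
```

View pics/w2.png

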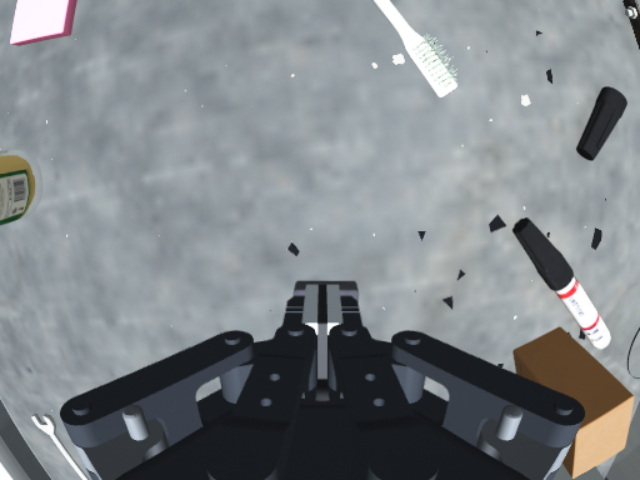

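>>> step_arm([
  [[-0.07, -0.55, 0, 0], [-0.07, -0.55, 0, 0], [-0.07, -0.55, 0, 0], [-0.07, -0.55, 0, 0], [-0.07, -0.55, 0, 0], [-0.08, -0.55, 0, 0], [-0.08, -0.55, 0, 0], [-0.08, -0.55, 0, 0], [-0.08, -0.55, 0, 0], [0, 0, 0, 0]],
])

```text
t: 6.2
tool_pos: [0.5851, 0.2814, 0.0542]
tool_rot: [-3.129, 0.208, -0.008]
contact_force: [0.9, 5.5, 3.2]
opening: -0.0001
```

>>> step_arm([
  [[-0.06, -0.4, 0, 0], [-0.06, -0.4, 0, 0], [-0.06, -0.4, 0, 0], [-0.03, -0.2, 0, 0], [0, 0, 0, 0]],
])

```text
t: 6.62
tool_pos: [0.5833, 0.2682, 0.0542]
tool_rot: [-3.128, 0.208, -0.009]
contact_force: [1.3, 8.0, 3.3]
opening: -0.0001
```

>>> step_arm([
  [[-0.03, -0.2, 0, 0], [-0.02, -0.15, 0, 0], [0, 0, 0, 0]],
])

```text
t: 6.87
tool_pos: [0.5831, 0.267, 0.0544]
tool_rot: [-3.123, 0.208, -0.011]
contact_force: [3.7, 15.9, 0.1]
opening: 0.0004
```

>>> step_arm([
  [[-0.02, -0.15, 0, 0], [-0.02, -0.15, 0, 0], [0, 0, 0, 0]],
])

```text
t: 7.12
tool_pos: [0.5831, 0.267, 0.0546]
tool_rot: [-3.117, 0.207, -0.014]
contact_force: [5.7, 25.2, -2.8]
opening: -0.0002
```

>>> step_arm([
  [[0.07, 0.5, 0, 0], [0.12, 0.9, 0, 0], [0.12, 0.9, 0, 0], [0.12, 0.9, 0, 0], [0.12, 0.9, 0, 0], [0.15, 1.2, 0, 0], [0.15, 1.2, 0, 0], [0.15, 1.2, 0, 0], [0, 0, 3, 0], [0, 0, 4, 0]],
])

```text
t: 7.95
tool_pos: [0.5864, 0.3359, 0.1153]
tool_rot: [3.128, -0.205, -0.018]
contact_force: [0.7, -0.0, 0.2]
opening: -0.0002
```

>>> step_arm([
  [[0, 0, 4, 0], [0, 0, 4, 0], [0, -3, 4, 0], [0, -4, 3, 0], [-0.5, -4, 0, 0], [-0.5, -4, 0, 0], [-0.5, -4, 0, 0], [-0.5, -4, 0, 0], [-0.5, -4, 0, 0], [0, 0, 0, 0]],
], grip=0)

```text
t: 8.78
tool_pos: [0.5646, 0.0726, 0.2591]
tool_rot: [3.13, -0.217, -0.003]
contact_force: [0.6, -0.2, 0.1]
opening: 0.0855
```

Run:
```python
from h import *
c=viewer.calibration("wrist");a=viewer.get_image("wrist");o=readout.get_obs()
print(o["tool_pos"],o["tool_rot"])
A=rect(a,c,.51,.65,.03,.33,.034,2);B=rect(a,c,.51,.65,.03,.33,.064,2)
bright(B,.51,.33,2,215)
o=np.zeros((600,740,3),np.uint8)
for i,I in enumerate((A,B)): I=grid(I,.51,.33,2);o[:I.shape[0],i*285:i*285+I.shape[1]]=I
cv2.imwrite("pics/r2.png",o)
for n,z in(("pusher_grip",.062),("plate_1_center",.029),("mouth",.024)): print(n,[ (np.round(onz("wrist",r["at"],z,c),4),round(r["confidence"],2)) for r in nets.pinpoint("wrist",n)])
```

```text
[0.56492247 0.07532724 0.25916581] [ 3.13322370e+00 -2.15035363e-01 -2.21475815e-03]
rect c [0.5696 0.1744] size mm [ 49.6 196.2] yaw of long axis from +y -0.1355
pusher_grip []
plate_1_center [(array([0.5575, 0.1185, 0.029 ]), 0.77)]
mouth [(array([0.5628, 0.1022, 0.024 ]), 0.98)]
```

View pics/r2.png

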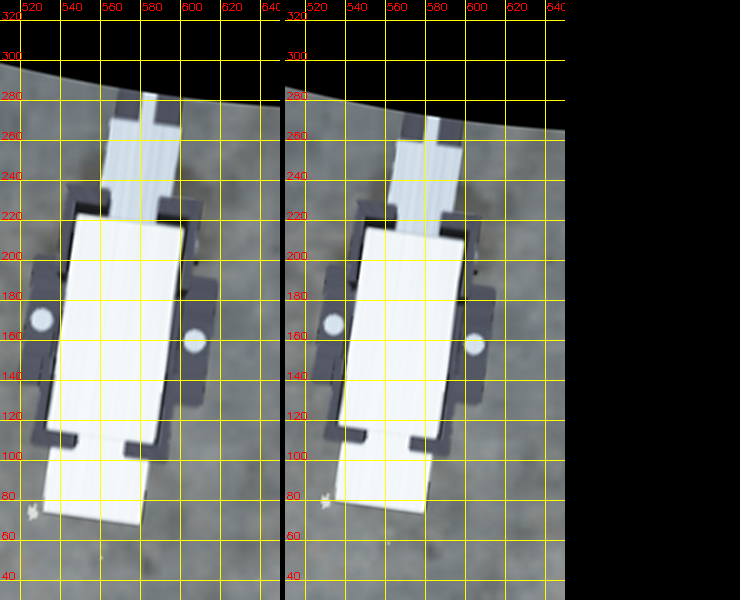

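>>> step_arm([
  [[-0.8, 0.6, -4, 0], [0, 0, -4, 0], [0, 0, -4, 0], [0, 0, -4, 0], [0, 0, -2, 0], [0, 0, 0, 0], [0, 0, 0, 0]],
], grip=0, squeeze=50)

```text
t: 9.57
tool_pos: [0.5564, 0.0855, 0.0784]
tool_rot: [3.135, -0.204, -0.005]
contact_force: [-0.3, 0.9, 0.4]
opening: 0.0853
```

>>> step_arm([
  [[0.05, -0.35, -2, 0], [0, 0, -2, 0], [0, 0, -1.8, 0], [0, 0, -1, 0], [0, 0, 0, 0], [0, 0, 0, 0]],
])

```text
t: 10.07
tool_pos: [0.5591, 0.0811, 0.0133]
tool_rot: [-3.135, 0.206, -0.003]
contact_force: [0.5, -0.3, 0.9]
opening: 0.0853
```

>>> step_arm([
  [[0, 0, 0, 0], [0, 0, 0, 0], [0, 0, 0, 0], [0, 0, 0, 0], [0, 0, 0, 0], [0, 0, 0, 0]],
], grip=1)

```text
t: 10.57
tool_pos: [0.5588, 0.0808, 0.0135]
tool_rot: [-3.135, 0.207, -0.003]
contact_force: [-2.3, 0.2, 5.6]
opening: 0.0486
```

>>> step_arm([
  [[-0.07, -0.5, 0, 0], [-0.13, -1, 0, 0], [-0.13, -1, 0, 0], [-0.13, -1, 0, 0], [-0.13, -1, 0, 0], [-0.13, -1, 0, 0], [-0.13, -1, 0, 0], [-0.13, -1, 0, 0], [-0.13, -1, 0, 0], [-0.13, -1, 0, 0]],
])

```text
t: 11.4
tool_pos: [0.5444, -0.0157, 0.0109]
tool_rot: [3.134, -0.208, -0.003]
contact_force: [-0.6, 0.7, -2.0]
opening: 0.0489
```

Run:
```python
from h import *
c=viewer.calibration("wrist");a=viewer.get_image("wrist");o=readout.get_obs()
print(o["tool_pos"],o["tool_rot"],o["contact_force"],o["opening"])
cv2.imwrite("pics/w3.png",cv2.resize(a,(640,480)))
```

```text
[ 0.54448652 -0.01702535  0.01098087] [ 3.13304108e+00 -2.08893844e-01 -2.26574058e-03] [ 0.43677572 -1.14761021 -1.36865034] 0.04877181280296623
```

View pics/w3.png

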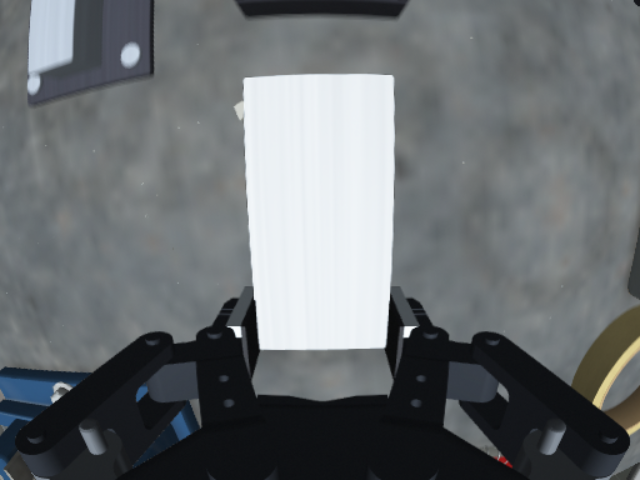

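>>> step_arm([
  [[0, 0, 2, 0], [0, 0, 3, 0], [0, 0, 3, 0], [0, 0, 3, 0], [0, 0, 3, 0], [0, 0, 0, 0], [0, 0, 0, 0]],
])

```text
t: 12.03
tool_pos: [0.5468, -0.0149, 0.1539]
tool_rot: [3.134, -0.207, 0.007]
contact_force: [-0.6, -0.3, -1.9]
opening: 0.0492
```

Run:
```python
from h import *
c=viewer.calibration("wrist");a=viewer.get_image("wrist");o=readout.get_obs()
p=o["tool_pos"];print(p,o["tool_rot"],o["contact_force"],o["opening"])
z=p[2]+.023
b=(p[0]-.08,p[0]+.08,p[1]-.06,p[1]+.13)
A=rect(a,c,*b,z,3);bright(A,b[0],b[3],3,225)
m=(.40,.66,.08,.34);B=rect(a,c,*m,.054,2)
bright(B,m[0],m[3],2,215)
o=np.zeros((600,800,3),np.uint8);A=cv2.resize(A,None,fx=.5,fy=.5)
o[:A.shape[0],:A.shape[1]]=A;B=grid(B,m[0],m[3],2);o[:B.shape[0],250:250+B.shape[1]]=B
cv2.imwrite("pics/r3.png",o)
```

```text
[ 0.54529264 -0.01457041  0.15157831] [ 3.13449899e+00 -2.07448000e-01  2.86124818e-04] [-1.13261611 -0.56296299 -2.07450399] 0.04846557791105411
rect c [0.5512 0.0246] size mm [48.9 98.3] yaw of long axis from +y -0.1156
rect c [0.5592 0.0912] size mm [24.4 16.9] yaw of long axis from +y 1.4392
rect c [0.5635 0.1306] size mm [49.  33.9] yaw of long axis from +y 1.4353
rect c [0.5575 0.0903] size mm [98.  19.5] yaw of long axis from +y -1.5708
```

View pics/r3.png

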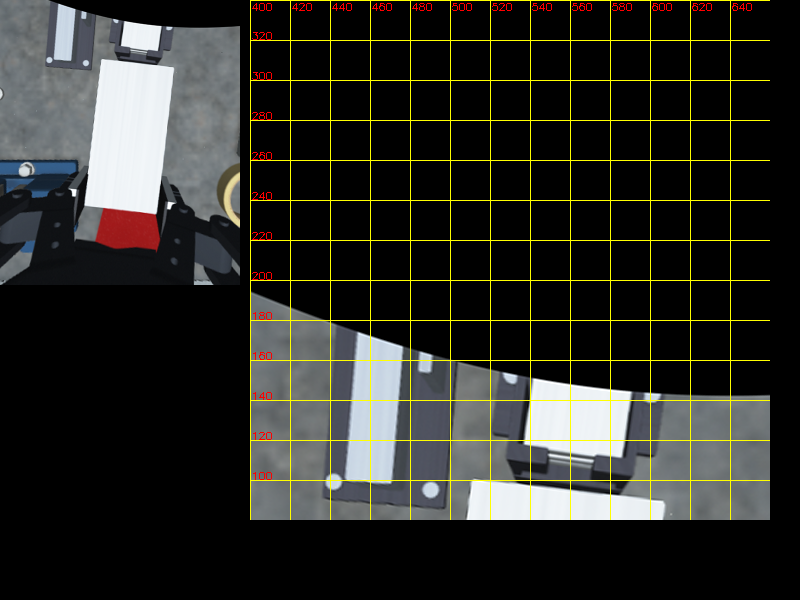

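>>> step_arm([
  [[-1, 1.2, 0, 0.035], [-1.5, 2, 0, 0], [-2, 2.4, 0, 0], [-2, 2.4, 0, 0], [-2, 2.4, 0, 0], [-1.5, 1.9, 0, 0], [0, 0, -3, 0], [0, 0, -3, 0], [0, 0, 0, 0], [0, 0, 0, 0]],
])

```text
t: 12.92
tool_pos: [0.4422, 0.1084, 0.088]
tool_rot: [3.137, -0.152, -0.013]
contact_force: [0.4, 0.0, -1.3]
opening: 0.0488
```

Run:
```python
from h import *
c=viewer.calibration("wrist");a=viewer.get_image("wrist");o=readout.get_obs()
p=o["tool_pos"];r=o["tool_rot"];print(p,2*np.arctan2(r[1],r[0]),o["contact_force"],o["opening"])
b=(p[0]-.06,p[0]+.08,p[1]-.04,p[1]+.13)
for dz in(.02,.023): 
  A=rect(a,c,*b,p[2]+dz,4);bright(A,b[0],b[3],4,225)
cv2.imwrite("pics/r4.png",A)
m=(.40,.66,.08,.34);B=rect(a,c,.47,.5,.14,.22,.038,4);bright(B,.47,.22,4,190,300)
B=rect(a,c,.50,.66,.08,.34,.054,4);bright(B,.50,.34,4,215)
```

```text
[0.44429685 0.10843727 0.09040053] -0.09720422001957689 [ 1.31779226  0.56278715 -1.57306978] 0.048773816826965556
rect c [0.4456 0.1483] size mm [48.3 97.1] yaw of long axis from +y -0.0831
rect c [0.5177 0.1686] size mm [68.2 12.8] yaw of long axis from +y 0.0
rect c [0.4457 0.149 ] size mm [46.9 94.6] yaw of long axis from +y -0.0822
rect c [0.5169 0.1686] size mm [66.8 14.2] yaw of long axis from +y 0.0
rect c [0.4796 0.1759] size mm [19.2 70.8] yaw of long axis from +y 0.0
rect c [0.5691 0.1637] size mm [49.2 99.6] yaw of long axis from +y -0.1419
```

View pics/r4.png

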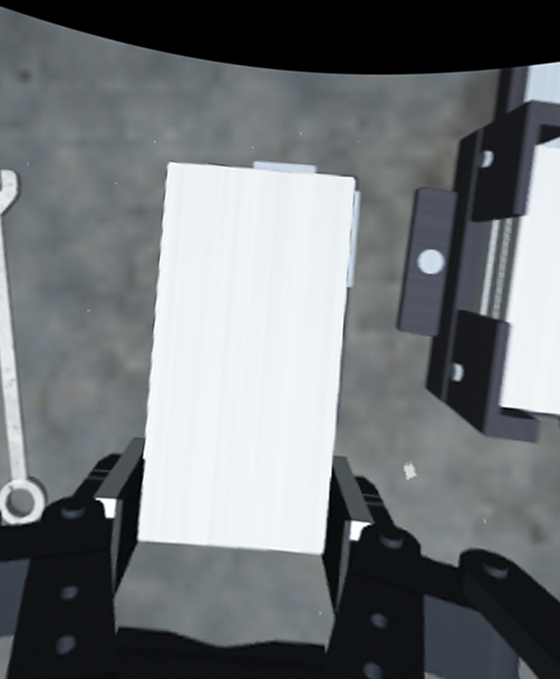

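>>> step_arm([
  [[0.2, 0, -2, 0], [0, 0, -2, 0], [0, 0, -1.4, 0], [0, 0, -0.5, 0], [0, 0, 0, 0], [0, 0, 0, 0]],
])

```text
t: 13.47
tool_pos: [0.4486, 0.1086, 0.034]
tool_rot: [-3.138, 0.153, -0.003]
contact_force: [0.6, -0.7, -1.0]
opening: 0.0488
```

>>> step_arm([
  [[0, 0, -0.5, 0], [0, 0, -0.4, 0], [0, 0, 0, 0], [0, 0, 0, 0]],
])

```text
t: 13.8
tool_pos: [0.4474, 0.1087, 0.0237]
tool_rot: [3.138, -0.152, -0.0]
contact_force: [-0.3, -1.0, -1.6]
opening: 0.0489
```

>>> step_arm([
  [[0, 0, -0.3, 0], [0, 0, -0.2, 0], [0, 0, 0, 0], [0, 0, 0, 0]],
])

```text
t: 14.13
tool_pos: [0.4479, 0.1087, 0.0195]
tool_rot: [3.138, -0.152, 0.001]
contact_force: [-3.4, -1.7, 5.5]
opening: 0.0489
```

>>> step_arm([
  [[0.02, 0.2, 0, 0], [0.02, 0.2, 0, 0], [0.01, 0.1, 0, 0], [0, 0, 0, 0]],
])

```text
t: 14.47
tool_pos: [0.4489, 0.1136, 0.0195]
tool_rot: [3.137, -0.152, 0.003]
contact_force: [0.0, -2.7, 4.7]
opening: 0.049
```

>>> step_arm([
  [[0.02, 0.2, 0, 0], [0.01, 0.1, 0, 0], [0, 0, 0, 0]],
])

```text
t: 14.72
tool_pos: [0.4493, 0.1166, 0.0195]
tool_rot: [3.137, -0.152, 0.003]
contact_force: [-0.5, -3.6, 5.4]
opening: 0.0488
```

>>> step_arm([
  [[0.02, 0.2, 0, 0], [0.01, 0.1, 0, 0], [0, 0, 0, 0]],
])

```text
t: 14.97
tool_pos: [0.4493, 0.1167, 0.0195]
tool_rot: [3.13, -0.15, 0.001]
contact_force: [-3.1, -16.7, 8.3]
opening: 0.0488
```

>>> step_arm([
  [[0.01, 0.15, 0, 0], [0.01, 0.1, 0, 0], [0, 0, 0, 0]],
])

```text
t: 15.22
tool_pos: [0.4493, 0.1167, 0.0195]
tool_rot: [3.125, -0.148, 0.0]
contact_force: [-3.3, -27.1, 10.9]
opening: 0.0486
```

>>> step_arm([
  [[-0.02, -0.2, 0, 0], [-0.02, -0.2, 0, 0], [0, 0, 0, 0]],
])

```text
t: 15.47
tool_pos: [0.4493, 0.1167, 0.0195]
tool_rot: [3.135, -0.152, 0.003]
contact_force: [-0.8, -8.6, 7.2]
opening: 0.0488
```

>>> step_arm([
  [[0.15, -0.01, 0, 0], [0.15, -0.01, 0, 0], [0, 0, 0, 0]],
])

```text
t: 15.72
tool_pos: [0.4496, 0.1166, 0.0194]
tool_rot: [3.134, -0.149, -0.01]
contact_force: [-12.7, -8.3, 18.1]
opening: 0.0487
```

Run:
```python
from h import *
c=viewer.calibration("wrist");a=viewer.get_image("wrist");o=readout.get_obs()
p=o["tool_pos"];r=o["tool_rot"];print(p,2*np.arctan2(r[1],r[0]),o["contact_force"],o["wrist_torque"])
b=(.40,.52,.08,.23)
A=rect(a,c,*b,.04,4);bright(A,b[0],b[3],4,235)
cv2.imwrite("pics/r5.png",A)
```

```text
[0.4495554  0.11663919 0.01942403] -0.09504658540720234 [-12.69468231  -9.13832419  18.05991961] [-1.31752993  1.84424811  0.33349621]
rect c [0.4526 0.1562] size mm [48.9 98.4] yaw of long axis from +y -0.0768
```

View pics/r5.png

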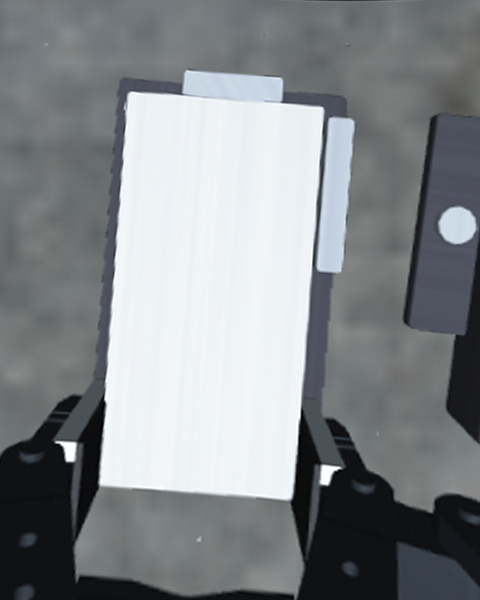

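>>> step_arm([
  [[-0.01, -0.1, 0.2, 0], [0, 0, 0, 0]],
])

```text
t: 15.93
tool_pos: [0.4502, 0.1166, 0.02]
tool_rot: [3.137, -0.152, -0.003]
contact_force: [-1.8, -3.9, -0.5]
opening: 0.0485
```

>>> step_arm([
  [[0.1, -0.01, 0, 0], [0.05, 0, 0, 0], [0, 0, 0, 0]],
])

```text
t: 16.18
tool_pos: [0.4507, 0.1165, 0.0195]
tool_rot: [3.136, -0.151, -0.008]
contact_force: [-7.4, -3.9, 3.3]
opening: 0.0489
```

>>> step_arm([
  [[0.05, 0, 0.05, 0], [0.05, 0, 0, 0], [0, 0, 0, 0]],
])

```text
t: 16.43
tool_pos: [0.4507, 0.1165, 0.0195]
tool_rot: [3.136, -0.15, -0.012]
contact_force: [-8.4, -4.6, 3.7]
opening: 0.0488
```

>>> step_arm([
  [[0.05, 0, 0.05, 0], [0.05, 0, 0, 0], [0, 0, 0, 0]],
])

```text
t: 16.68
tool_pos: [0.4507, 0.1165, 0.0196]
tool_rot: [3.136, -0.15, -0.016]
contact_force: [-10.1, -5.2, 4.8]
opening: 0.0489
```

>>> step_arm([
  [[0.1, 0, 0.05, 0], [0.1, 0, 0, 0], [0, 0, 0, 0], [0, 0, 0, 0]],
])

```text
t: 17.02
tool_pos: [0.4509, 0.1164, 0.0196]
tool_rot: [3.135, -0.148, -0.023]
contact_force: [-16.3, -4.6, 8.5]
opening: 0.0491
```

Run:
```python
from h import *
c=viewer.calibration("wrist");a=viewer.get_image("wrist");o=readout.get_obs()
p=o["tool_pos"];r=o["tool_rot"];print(p,2*np.arctan2(r[1],r[0]),o["contact_force"],o["wrist_torque"])
b=(.40,.52,.08,.23)
A=rect(a,c,*b,.04,4);bright(A,b[0],b[3],4,235)
b=(.47,.50,.15,.22);B=rect(a,c,*b,.038,8)
o=np.zeros((600,740,3),np.uint8);o[:A.shape[0],:A.shape[1]]=A;o[:B.shape[0],490:490+B.shape[1]]=B
cv2.imwrite("pics/r6.png",o)
```

```text
[0.45087179 0.116422   0.01959356] -0.09463139458361952 [-16.1971033   -4.83307707   9.04012722] [-0.61826266  2.43900404  0.5618942 ]
rect c [0.454 0.156] size mm [49.1 98.6] yaw of long axis from +y -0.0743
```

View pics/r6.png

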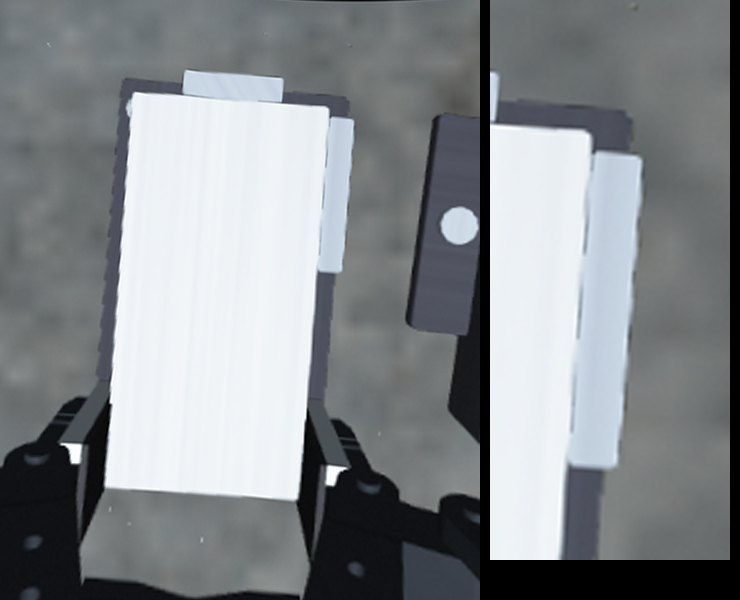

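>>> step_arm([
  [[-0.2, 0, 0, 0], [-0.15, 0, 0, 0], [0, -0.05, 0, 0], [0, 0, 0, 0]],
])

```text
t: 17.4
tool_pos: [0.4507, 0.1165, 0.0203]
tool_rot: [3.138, -0.151, -0.009]
contact_force: [-5.7, -1.3, -2.4]
opening: 0.0491
```

>>> step_arm([
  [[0, 0, 0, 0], [0, 0, 0, 0], [0, 0, 0, 0], [0, 0, 0, 0], [0, 0, 0, 0]],
], grip=0)

```text
t: 17.82
tool_pos: [0.4541, 0.1166, 0.0227]
tool_rot: [-3.137, 0.153, -0.003]
contact_force: [0.2, 0.0, 0.1]
opening: 0.0854
```

>>> step_arm([
  [[0, 0, 1, 0], [0, 0, 2, 0], [0, 0, 4, 0], [0, 0, 4, 0], [0, 0, 4, 0], [0, 0, 4, 0], [0, 0, 0, 0], [0, 0, 0, 0]],
])

```text
t: 18.48
tool_pos: [0.4554, 0.1166, 0.217]
tool_rot: [-3.137, 0.152, -0.013]
contact_force: [0.3, 0.3, -0.5]
opening: 0.0856
```

Run:
```python
from h import *
c=viewer.calibration("wrist");a=viewer.get_image("wrist");o=readout.get_obs()
p=o["tool_pos"];print(p,o["contact_force"],o["opening"])
b=(.40,.50,.08,.23);A=rect(a,c,*b,.04,4);bright(A,b[0],b[3],4,235)
m=(.51,.64,.08,.34);B=rect(a,c,*m,.054,2);bright(B,m[0],m[3],2,215)
S=a=viewer.get_image("side");S=cv2.resize(S[185:260,225:335],None,fx=2.5,fy=2.5)
o=np.zeros((600,800,3),np.uint8);A=A[:600];o[:A.shape[0],:A.shape[1]]=A;o[:B.shape[0],405:405+B.shape[1]]=B
S=S[:,:130];cv2.imwrite("pics/r7.png",o)
print([(np.round(onz("side",r["at"],.062),3),round(r["confidence"],2)) for r in nets.pinpoint("side","pusher_grip")])
```

```text
[0.45391299 0.11648783 0.21402896] [-0.49331191  0.12971061 -0.42987166] 0.08541684288210422
rect c [0.4532 0.1557] size mm [49.1 98.7] yaw of long axis from +y -0.0772
rect c [0.5682 0.1635] size mm [50.6 98.8] yaw of long axis from +y -0.1419
[(array([0.578, 0.305, 0.062]), 0.8)]
```

View pics/r7.png

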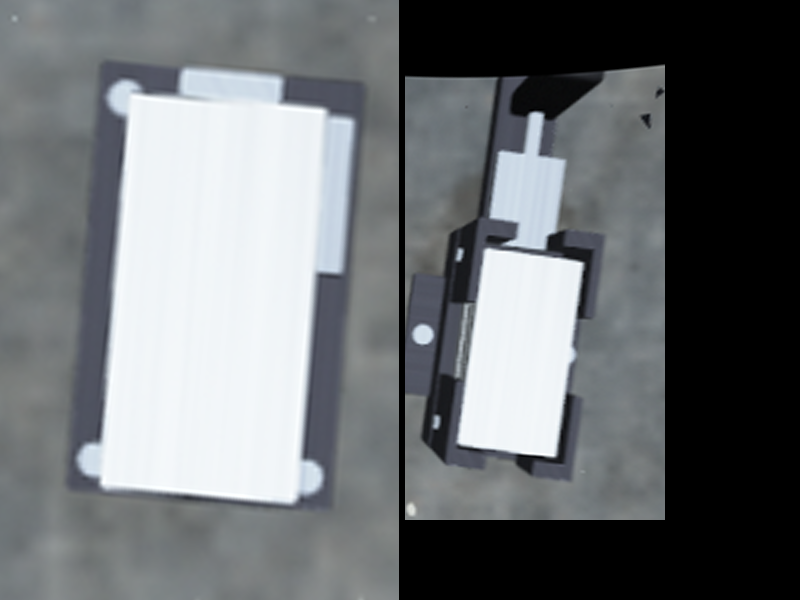

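```bash
python3 -c "
from station import ctrl; print(ctrl.finish_job())"
```

```text
the job is handed in; nothing more can be done
None
```

The job is handed in at about 18.5 s of the 45 s; the hand-in reports no verdict, so the results below come from my own checks.

**What I did**
- **Handle:** I pushed it until it stopped moving at about 25 N, then backed off. The picture shows the pusher out again and the bottom plate about 34 mm out of the mouth.
- **Plate:** I gripped it by its end, pulled it straight out level and laid it on the stand.
- **Stops:** I pressed it on the end stop at about 24 N, then on the side stop at about 10–16 N. These are wrist forces, so they include some friction. I eased off and let go.

**Last checks**
- **Plate on the stand:** The last picture shows it lying flat against both stops. Its measured centre is (0.453, 0.156), and the stand centre is (0.4535, 0.155).
- **Stack:** The top plate measures full size (50.6 × 98.8 mm) at the lowered height and is still in line with the magazine. I could not see the two plates under it, so I take them to be flat from that.

**What disagreed or went wrong**
- The plate's yaw measured 0.01–0.02 rad off the stand's, within the 0.05 rad limit and about the size of the measuring scatter.
- The side-camera network put the handle at (0.578, 0.305), about 1 cm from where I expected it. The wrist pictures show it fully out.
- The first sideways push stuck by friction about 1 mm short of the side stop. I took some of the downward load off and pushed again until it touched.

I viewed 12 pictures in all, the most allowed. I touched none of the bystanders, but I did not measure their positions again at the end.

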